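Bolt the bread box shut

TASK

The lid of the wooden bread box is held by two barrel bolts, and only one of them is fastened. Fasten the other, the one whose handle still stands up: slide it fully home into its keeper, then turn its handle down into the notch as far as it goes and let go. Leave the bolt that is already fastened as it is.

Things in the scene. Friction and masses are not known exactly. Their poses are not given: they have to be found in the camera images.
- bread_box: Wooden bread box, 200 x 270 mm, flat top 90 mm above the worktop, turned at most 20 degrees, fixed. Origin: centre of its underside; x points to the back, away from the robot, y to the left, z up. Two equal steel barrel bolts lie side by side on its top, 120 mm apart, both pointing along x; their keepers are on its front edge (-x).
- bolt_knob (a point): Centre of the 16 mm ball knob on the handle of the bolt to be fastened: the one whose handle (stem 8 mm thick) stands up; it may be the left or the right bolt. The bolt's axis is level, along the box's x, 20 mm above the box top; the knob is 42 mm from the axis, so 62 mm above the box top when upright. The steel round the slot rises to 29 mm above the box top, 11 mm to either side of the axis.
- bolt_slide (a joint): How far that bolt has been slid toward its keeper (to the box's -x, toward the robot), in m: 0 fully drawn back, 0.040 fully home at its stop. About 2 N of friction; it stays where it is left.
- bolt_handle (a joint): Angle of that handle about the bolt's axis, in rad: 0 upright, 1.4 fully down in the notch at its stop, to the left (box's +y; knob then 27 mm above the box top, 41 mm left of the axis). The slot keeps it within 0.3 of upright until the bolt is slid 0.031 or more. Push it over with shut fingertips from its right, then down from above (1 N); a held ball slips out. It stays where left.
- fastened_knob (a point): Centre of the knob of the other bolt, equal in make, which is already slid home with its handle down in its notch; it is to stay so.

How it is judged:
By the outcome, as a careful person would: the job done as asked, in the order asked, and still so for the second after the job is handed in, with the robot touching nothing.
It also fails if it takes over 35 s, if anything falls off the work surface, if the arm or the gripper's body presses on something with over 40 N, if the wrist force passes 120 N, or if a joint passes its speed limit or range.

ROBOT

A 7-joint arm with a two-finger parallel gripper is mounted at the origin on a cart in front of the work surface, level with it; the furniture and walls round the work are solid. World frame = base frame: x ahead of the robot, y to its left, z up, the work surface at z = 0. Lengths are in m, angles in degrees, forces in N, time in s.
With the tool pointing down it reaches from about 0.4 to 0.875 m from the base axis. Payload 4.4 kg.
Tool frame: the origin (TCP) lies midway between the tips of the shut fingers; the grasp point (between the pads) lies 19 mm behind it (bot.pinch_z is the distance from the TCP to the grasp point, in m); z points along the fingers, y is the line along which they close (so a half turn about z gives the same grasp; the last joint's range is limited). The gripper opens to 85 mm and grips with 20 to 120 N. Pads are 22 mm wide; open, the fingers measure 114 mm over their backs; the gripper's body (76 mm by 85 mm) begins 54 mm behind the grasp point. The pads swing forward as they close: fully open they stand 13 mm farther back than shut.
Start: joints at [59.886, 36.005, 2.206, 86.941, -1.547, 57.084, -1.146], TCP at [0.288, -0.582, 0.194] pointing down, gripper open.
Joint ranges: [-175.42, 175.42], [-21.48, 121.26], [-71.46, 75.88], [10.55, 141.38], [-63.04, 243.04], [13.31, 113.54], [-168.57, 168.57]. Speed limits (degrees/s): [147.25, 147.25, 180, 180, 180, 180, 180].

INTERFACE

Orientations are given as [roll, pitch, yaw] about the fixed x, y, z axes, in that order (R = Rz(yaw) Ry(pitch) Rx(roll)).
In Python, from rig import bot gives the robot as it stands. Calls block until the motion is done:
- bot.reach(position, orientation): joint-space move of the TCP to a pose.
- bot.move_linear(position, rotation=None, velocity=0.15): straight line of the TCP; rotation=None keeps the orientation; velocity is the mean speed in m/s.
- bot.move_j(angles): joint-space move.
- bot.ungrasp() and bot.gripper_close(f_grip=None): open the fingers fully, or close them until they stop; f_grip is the grip in N (None keeps the last).
- bot.pause(seconds).
- bot.solve_ik(position, orientation): joint angles nearest the present ones, or None.
- bot.camera(name): name is "scene" or "top" or "wrist"; returns a dict with "color" (420x560x3 uint8, red, green, blue), "mtx" (3x3 intrinsics, pixels), "view" (4x4, takes a point from world to camera coordinates). Camera axes: x right, y up, looking along -z (the intrinsics and any distortion apply to the point x, -y, -z); pixel columns grow to the right and rows downward; lengths in m; the calibration is good to about 2 mm. A picture is of the moment at which its call begins. There is no depth.
A pose or a line that the arm cannot do raises bot.PlanningError and nothing moves.
- bot.job_done(): hands the job in; it is judged then, once.
Trained networks look in a picture, given as the dict that the camera call returned (one of the last four; its "shot" number tells which), for a name from the list of things; names that differ only in an ending like _2 or _b are one class to them, and where a whole thing is asked for, a point or a joint stands for the part that bears it (a point fixed in the world has none). Each returns a list of dicts, best first, with "conf" (0 to 1); they miss things now and then, are a little off and sometimes report something else, mostly with a low value. They report only what shows in the picture. A call takes as long as a camera call.
- bot.masks_of(thing, picture): "mask" (420x560 bool, what is visible of it) and "extent" ([left, top, right, bottom] in pixels, round what is visible of it).
Readings, each from a call of its own:
- bot.read_clock(): time.
- bot.read_joint_positions(): joint angles.
- bot.read_joint_vel(): joint speeds.
- bot.read_effort(): joint torques, N m.
- bot.read_tool_pos(): TCP position.
- bot.read_tcp_rot(): TCP orientation.
- bot.read_ft_force(): force on the tool from outside, world axes, zero at the start.
- bot.read_torque(): the same for the moment, N m.
- bot.read_opening(): finger opening in m.
- bot.read_grasp_force(): force on a finger pad.
Only numpy, scipy, OpenCV 4.12 (cv2) and the standard library are available. Lean on these libraries where they do the work, as an engineer would, in place of code of your own. Each camera call takes 0.05 s, during which the arm holds its last target. There are 200 camera calls.

## Working session

There is one attempt and no reset: what is moved stays moved. The work goes in short steps, each a Python script; the robot and the scene stay as the last script left them, time stands still between calls to the robot, and variables do not carry over. Pictures are saved under pics/ and viewed, at most 10 in all, crops included, and the job is handed in when it is done.

```bash
mkdir -p pics; ls; cat > h.py <<'E'
import numpy as np, cv2
from rig import bot
def shot(n):
    return bot.camera(n)
def save(c,f): cv2.imwrite('pics/'+f, c['color'][:,:,::-1])
def proj(c,P):
    p=c['view']@np.append(P,1); q=c['mtx']@np.array([p[0],-p[1],-p[2]]); return q[:2]/q[2]
def onplane(c,uv,z):
    d=np.linalg.inv(c['mtx'])@np.array([uv[0],uv[1],1]); d=np.array([d[0],-d[1],-d[2]])
    R=c['view'][:3,:3]; o=-R.T@c['view'][:3,3]; d=R.T@d
    return o+d*(z-o[2])/d[2]
E
python3 - <<'E'
from h import *
import pickle
for n in ('scene','top'):
    c=bot.camera(n); save(c,n+'1.png'); print(n,list(c.keys()),c['mtx'].tolist())
    pickle.dump(c,open(n+'.pkl','wb'))
    for t in ('bread_box','bolt_knob','fastened_knob','bolt_handle','bolt_slide'):
        for m in bot.masks_of(t,c)[:3]:
            ys,xs=np.nonzero(m['mask']); print(t,round(m['conf'],2),m['extent'],xs.mean().round(1),ys.mean().round(1),len(xs))
E
```

```text
pics
scene ['color', 'mtx', 'view', 'shot'] [[410.2983554694388, 0.0, 275.2050845933405], [0.0, 410.2983554694388, 203.6486817155844], [0.0, 0.0, 1.0]]
bread_box 0.78 [218.1, 174.0, 366.0, 302.0] 289.9 241.1 9076
bolt_knob 0.45 [297.7, 168.9, 307.4, 188.7] 300.7 177.5 76
fastened_knob 0.51 [271.3, 221.9, 288.1, 233.4] 277.4 227.8 93
bolt_handle 0.59 [296.8, 170.2, 307.2, 188.5] 300.5 177.3 93
bolt_slide 0.49 [279.1, 168.9, 336.2, 201.1] 302.9 184.6 234
top ['color', 'mtx', 'view', 'shot'] [[539.5496402337135, 0.0, 277.44146155545445], [0.0, 539.5496402337135, 210.15084667020793], [0.0, 0.0, 1.0]]
bread_box 0.88 [193.8, 164.4, 369.0, 298.3] 282.1 229.5 15758
fastened_knob 0.46 [212.8, 228.3, 241.4, 237.0] 224.9 232.5 211
bolt_handle 0.45 [317.1, 209.5, 327.4, 220.5] 320.4 215.0 82
bolt_slide 0.9 [318.5, 183.3, 325.4, 266.7] 320.5 220.1 403
```

```bash
python3 - <<'E'
import cv2
a=cv2.imread('pics/scene1.png')[140:320,190:400];b=cv2.imread('pics/top1.png')[150:310,180:390]
cv2.imwrite('pics/s1.png',cv2.resize(a,None,fx=3.3,fy=3.3,interpolation=cv2.INTER_CUBIC))
cv2.imwrite('pics/t1.png',cv2.resize(b,None,fx=3.6,fy=3.6,interpolation=cv2.INTER_CUBIC))
E
```

```text
(no output)
```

View pics/s1.png

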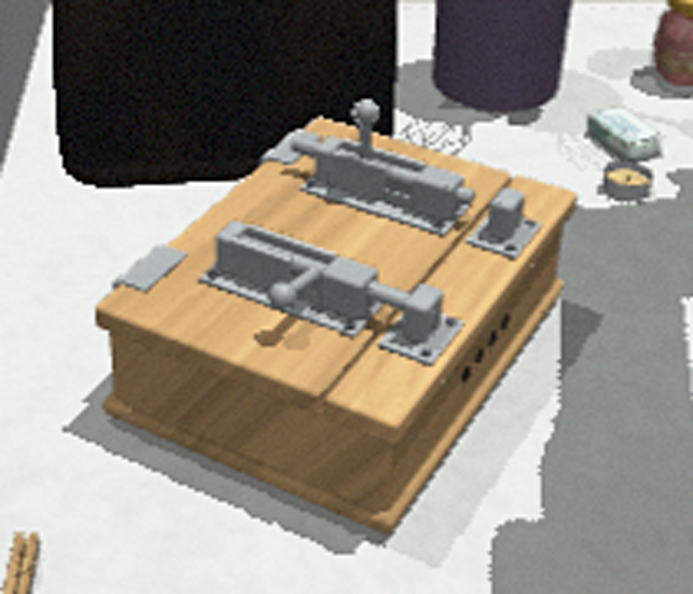

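View pics/t1.png

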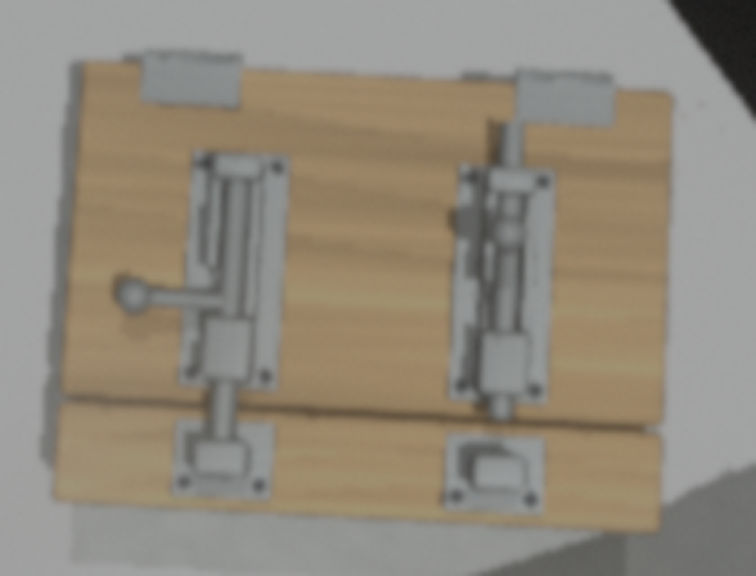

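View pics/scene1.png

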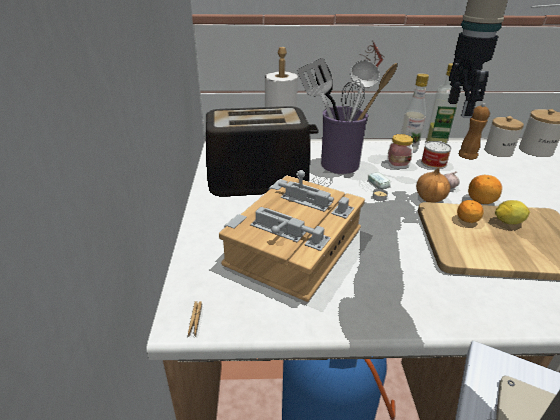

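The upright handle belongs to the right bolt: its knob is at about (321,213) in the top view and (301,173) in the scene view. The left bolt is fastened. A black toaster stands beside and behind the right side.

```bash
python3 - <<'E'
from h import *
import pickle
t=pickle.load(open('top.pkl','rb')); s=pickle.load(open('scene.pkl','rb'))
T=lambda u,v:(u/3.6+180,v/3.6+150); S=lambda u,v:(u/3.3+190,v/3.3+140)
cor=[onplane(t,T(*p),.09) for p in [(82,62),(672,92),(660,530),(53,500)]]
print('corners',np.round(cor,4).tolist(),'centre',np.mean(cor,0).round(4))
print('sides',[round(float(np.linalg.norm(cor[i]-cor[i-1])),4) for i in range(4)])
def yaw(a,b): d=a-b; return np.degrees(np.arctan2(d[1],d[0])).round(2)
print('yaws',yaw(cor[0],cor[3]),yaw(cor[1],cor[2]),yaw(cor[0],cor[1])-90,yaw(cor[3],cor[2])-90)
a,b=onplane(t,T(513,130),.11),onplane(t,T(499,410),.11); print('bolt',a,b,yaw(a,b))
a,b=onplane(t,T(237,190),.11),onplane(t,T(221,425),.11); print('bolt L',a,b,yaw(a,b))
# triangulate knob
def P(c): 
    V=np.diag([1,-1,-1])@c['view'][:3]; return c['mtx']@V
for pt,ps in [(T(509,228),S(366,108)),(T(132,294),S(284,292))]:
    X=cv2.triangulatePoints(P(t),P(s),np.array(pt),np.array(ps))[:,0]; X=X[:3]/X[3]
    print('tri',X.round(4),'top on .152',onplane(t,pt,.152).round(4),'on .117',onplane(t,pt,.117).round(4), proj(t,X)-pt,proj(s,X)-ps)
for n,c in (('t',t),('s',s)): print(n,(-c['view'][:3,:3].T@c['view'][:3,3]).round(3))
# toaster extents in top & scene
print('toaster base', [onplane(s,p,0).round(3).tolist() for p in [(211,193),(313,186)]])
E
```

```text
corners [[0.6229, -0.1006, 0.09], [0.6133, -0.3689, 0.09], [0.4164, -0.3619, 0.09], [0.426, -0.094, 0.09]] centre [ 0.5196 -0.2313  0.09  ]
sides [0.197, 0.2685, 0.1971, 0.268]
yaws -1.91 -2.05 -2.0400000000000063 -2.0600000000000023
bolt [ 0.59100349 -0.29457315  0.11      ] [ 0.46746871 -0.28873474  0.11      ] -2.71
bolt L [ 0.56229364 -0.17302513  0.11      ] [ 0.45936528 -0.16824599  0.11      ] -2.66
tri [ 0.5412 -0.2888  0.1543] top on .152 [ 0.5418 -0.2889  0.152 ] on .117 [ 0.5463 -0.2922  0.117 ] [0.07661452 0.20272363] [-0.26398801 -0.03835165]
tri [ 0.5143 -0.1295  0.1214] top on .152 [ 0.5119 -0.1324  0.152 ] on .117 [ 0.5151 -0.1289  0.117 ] [0.10569799 0.26396486] [-0.40932108 -0.06761101]
t [ 0.438 -0.212  0.956]
s [0.228 0.405 0.572]
toaster base [[0.816, -0.328, 0.0], [0.595, -0.494, 0.0]]
```

View pics/top1.png

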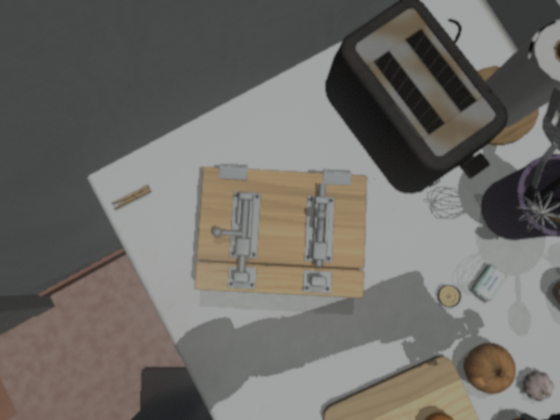

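```bash
cat >> h.py <<'E'
C=np.array([.5196,-.2313,0]); YAW=-2.1
cy,sy=np.cos(np.radians(YAW)),np.sin(np.radians(YAW))
RB=np.array([[cy,-sy,0],[sy,cy,0],[0,0,1]])
B=lambda x,y,z: (C+RB@np.array([x,y,z])).tolist()
def tb(): return (RB.T@(np.array(bot.read_tool_pos())-C)).round(4)
def fb(): return (RB.T@np.array(bot.read_ft_force())).round(2)
E
python3 - <<'E'
from h import *
print(bot.read_tcp_rot(),bot.read_clock())
best=None
for y in (YAW,YAW+180,YAW-180):
    q=bot.solve_ik(B(.062,-.0575,.23),[180,0,y]); print(y,None if q is None else np.round(q,1))
    if q is not None:
        d=np.abs(np.array(q)-bot.read_joint_positions()).max()
        if best is None or d<best[0]: best=(d,y)
y=best[1]; open('yaw','w').write(str(y))
bot.gripper_close(20)
bot.move_linear([.40,-.45,.26],velocity=.25)
bot.reach(B(.062,-.0575,.23),[180,0,y])
bot.move_linear(B(.062,-.0575,.126),velocity=.12)
f0=fb(); print(tb(),f0,bot.read_clock())
bot.move_linear(B(.040,-.0575,.126),velocity=.06); print(tb(),fb()-f0)
c=bot.camera('scene'); save(c,'p1.png')
cv2.imwrite('pics/p1c.png',cv2.resize(c['color'][130:280,200:410,::-1],None,fx=3,fy=3))
print(bot.read_opening(),bot.read_clock())
E
```

```text
[ 1.79998986e+02 -4.53450543e-03  2.63405655e+01] 0.6
-2.1 [ 18.6  34.2   9.6  84.8  -6.1  61.5 -62.6]
177.9 [ 45.8  38.2 -38.7  83.9  24.9  66.6  91.2]
-182.1 [ 45.8  38.2 -38.7  83.9  24.9  66.6  91.2]
[ 0.0626 -0.058   0.1269] [ 0.61 -0.79  0.3 ] 4.2333
[ 0.0401 -0.0576  0.1264] [-0.56  0.94 -1.41]
2.525130163581505e-05 4.8
```

View pics/p1c.png

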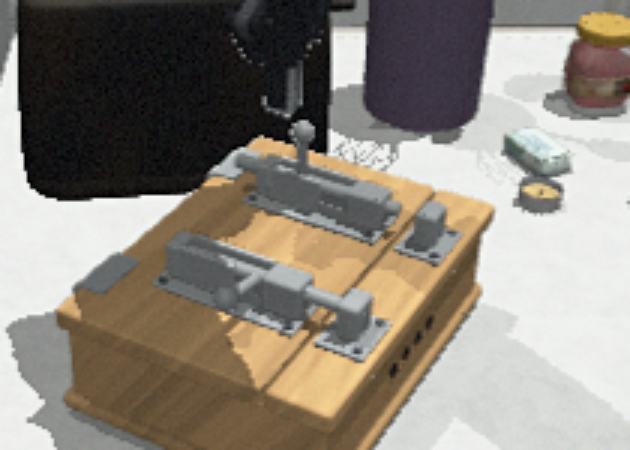

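The fingertips show at about (285,113) in the crop, up and left of the knob at (302,130). I'll compare that with the calibration before pushing.

```bash
python3 - <<'E'
from h import *
import pickle
s=pickle.load(open('scene.pkl','rb')); p=np.array(bot.read_tool_pos()); print(p,bot.read_tcp_rot())
for d in ([0,0,0],[.011,0,0],[-.011,0,0],[0,.014,0],[0,0,.019]): print(d,((proj(s,p+RB@np.array(d))-[200,130])*3).round(0))
print('knob',((proj(s,[.5415,-.2889,.152])-[200,130])*3).round(0))
c=bot.camera('top'); 
cv2.imwrite('pics/p2c.png',cv2.resize(c['color'][120:320,170:400,::-1],None,fx=3,fy=3))
print('TCP top',((proj(c,p)-[170,120])*3).round(0))
E
```

```text
[ 0.55783657 -0.29024499  0.12627054] [ 1.79992699e+02 -4.59780732e-02 -2.09636674e+00]
[0, 0, 0] [280. 156.]
[0.011, 0, 0] [267. 152.]
[-0.011, 0, 0] [294. 160.]
[0, 0.014, 0] [271. 164.]
[0, 0, 0.019] [281. 133.]
knob [301. 131.]
TCP top [452. 256.]
```

View pics/p2c.png

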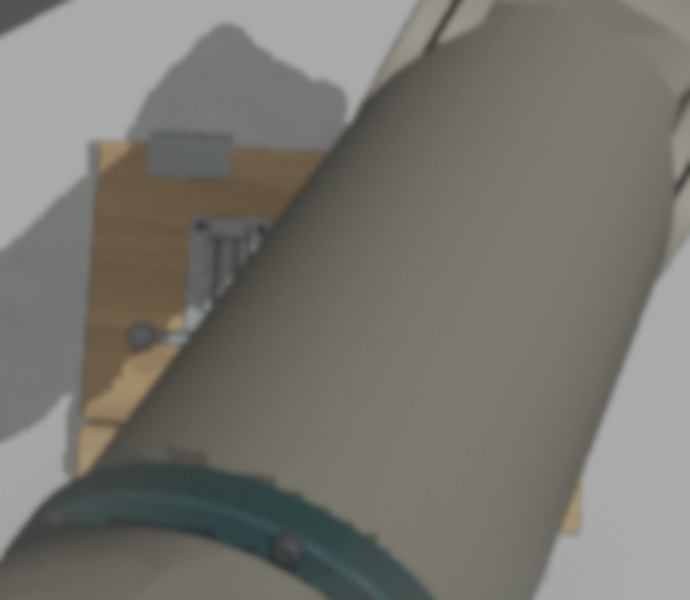

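```bash
python3 - <<'E'
from h import *
c=bot.camera('scene'); w=bot.camera('wrist'); p=np.array(bot.read_tool_pos())
a=cv2.resize(c['color'][110:210,250:350,::-1],(400,400),interpolation=cv2.INTER_CUBIC)
b=cv2.resize(w['color'][:,:,::-1],(400,300)); b=np.vstack([b,np.zeros((100,400,3),np.uint8)])
cv2.imwrite('pics/p3.png',np.hstack([a,b]))
print('tcp in wrist',proj(w,p)*400/560,'knob',proj(w,[.5415,-.2889,.152])*400/560,'wcam',(-w['view'][:3,:3].T@w['view'][:3,3]).round(3))
print('tcp scene',(proj(c,p)-[250,110])*4, bot.read_clock(),fb(),tb())
E
```

```text
tcp in wrist [203.95776357 166.37381727] knob [203.07409655 200.1347318 ] wcam [ 0.627 -0.293  0.308]
tcp scene [173.65857873 288.40740228] 4.95 [-0.28  0.25 -0.61] [ 0.0404 -0.0574  0.126 ]
```

View pics/p3.png

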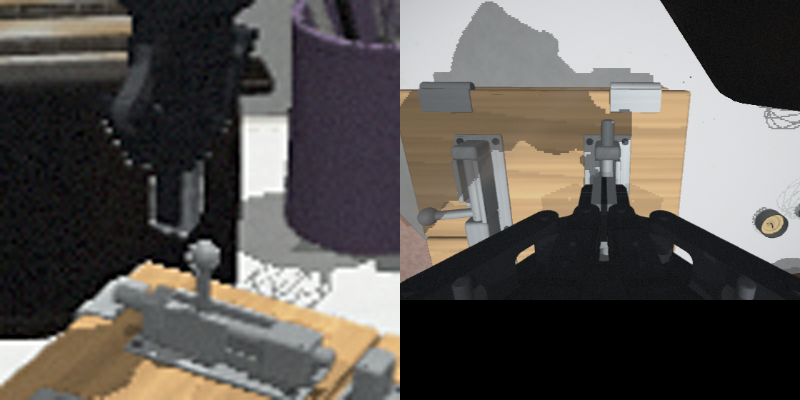

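The scene crop shows the fingertips ending near (175,235), but the reported TCP projects to (174,288). The reported tool pose and the picture disagree by about 35 mm, so I'll triangulate the visible tip before going on.

```bash
python3 - <<'E'
from h import *
import pickle
c=bot.camera('scene'); w=bot.camera('wrist'); p=np.array(bot.read_tool_pos())
def P(c): return c['mtx']@(np.diag([1,-1,-1])@c['view'][:3])
for ws in ((205*1.4,187*1.4),(205*1.4,195*1.4)):
    ss=(250+175/4,110+235/4)
    X=cv2.triangulatePoints(P(w),P(c),np.array(ws,float),np.array(ss,float))[:,0];X=X[:3]/X[3]
    print('tip',X.round(4),'resid',proj(w,X)-ws,proj(c,X)-ss)
print('tcp',p)
for dz in (0,.01,.02,.03,.04): print(dz,'wrist',proj(w,p+[0,0,dz])/1.4,'scene',(proj(c,p+[0,0,dz])-[250,110])*4)
# box features known: does wrist agree? left fastened knob, right knob
print('fast knob wrist',proj(w,[.5151,-.1289,.117])/1.4)
print('box back corners wrist',[ (proj(w,q)/1.4).round(0) for q in ([.6229,-.1006,.09],[.6133,-.3689,.09])])
a=c['color'][125:185,265:325,::-1]; b=w['color'][170:310,200:380,::-1]
cv2.imwrite('pics/p4.png',np.hstack([cv2.resize(a,(350,350),interpolation=cv2.INTER_CUBIC),cv2.resize(b,(450,350),interpolation=cv2.INTER_CUBIC)]))
E
```

```text
tip [ 0.557  -0.2898  0.1595] resid [-2.00973192 -2.71140325] [ 0.47790896 -0.1886778 ]
tip [ 0.5545 -0.2881  0.1618] resid [-5.29306497 -7.01904975] [ 1.22831418 -0.52556916]
tcp [ 0.55772255 -0.29016734  0.12593719]
0 wrist [204.01455724 166.40936664] scene [173.91994507 288.55862532]
0.01 wrist [204.02055505 171.02021564] scene [174.51802286 272.44275954]
0.02 wrist [204.02721194 176.13774075] scene [175.12355721 256.1259684 ]
0.03 wrist [204.03464287 181.85031376] scene [175.73668845 239.60447076]
0.04 wrist [204.04299118 188.26812614] scene [176.35756044 222.87439001]
fast knob wrist [ 28.4703732  212.73878528]
box back corners wrist [array([-11.,  91.]), array([290.,  91.])]
```

View pics/p4.png

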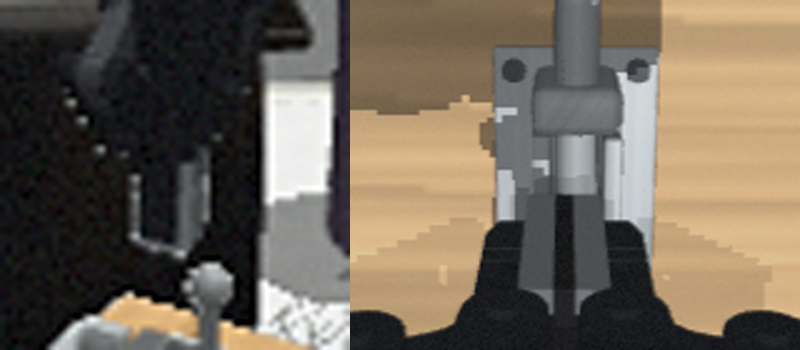

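The wrist and scene views both put the real fingertips at z≈0.160, with x and y as reported. That is about 34 mm above the reported TCP, and it fits with the push making no contact. I'll back off from the knob and lower in small force-guarded steps.

```bash
python3 - <<'E'
from h import *
bot.move_linear(B(.054,-.0585,.128),velocity=.08); bot.pause(.1)
f0=np.mean([fb() for _ in range(5)],0); print(f0)
z=.128
while z>.0945:
    z-=.003; bot.move_linear(B(.054,-.0585,z),velocity=.05)
    f=np.mean([fb() for _ in range(3)],0)-f0; print(round(z,3),tb(),f.round(1))
    if abs(f[2])>4 or np.abs(f).max()>5: break
c=bot.camera('scene'); p=np.array(bot.read_tool_pos()); save(c,'p5.png')
print('clock',bot.read_clock(),'expected tip px (+34mm)',((proj(c,p+[0,0,.034])-[250,110])*5).round())
cv2.imwrite('pics/p5c.png',cv2.resize(c['color'][110:210,250:350,::-1],(500,500),interpolation=cv2.INTER_CUBIC))
E
```

```text
[-0.54  0.21  0.35]
0.125 [ 0.0535 -0.0584  0.1246] [ 0.3  0.1 -0.7]
0.122 [ 0.0537 -0.0584  0.1217] [ 0.9 -0.2 -0.3]
0.119 [ 0.0538 -0.0584  0.1187] [0.8 0.4 0.1]
0.116 [ 0.0538 -0.0584  0.1157] [ 0.9 -1.1 -0.6]
0.113 [ 0.0538 -0.0584  0.1127] [ 1.2 -0.   0. ]
0.11 [ 0.0538 -0.0584  0.1097] [ 0.4 -0.8  0.1]
0.107 [ 0.0538 -0.0584  0.1067] [ 0.2 -0.3 -0.3]
0.104 [ 0.0538 -0.0584  0.1037] [ 0.6  1.5 -1. ]
0.101 [ 0.0538 -0.0584  0.1007] [ 0.3  0.3 -1. ]
0.098 [ 0.0538 -0.0584  0.0978] [-0.1 -0.4  0.3]
0.095 [ 0.0538 -0.0584  0.0948] [ 0.4  0.3 -0.1]
0.092 [ 0.0538 -0.0584  0.0917] [ 0.  -0.4 -0.2]
clock 8.525 expected tip px (+34mm) [191. 352.]
```

View pics/p5c.png

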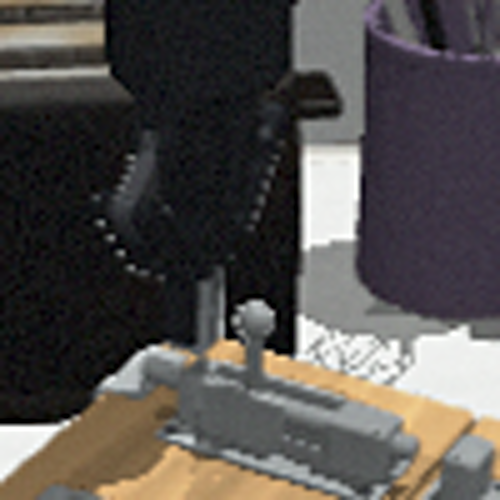

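No contact at a reported 0.092, and the tips show at about (205,350), just above the steel and behind the knob at (257,318). The +34 mm offset is confirmed. Now I'll push the bolt home, watching force.

```bash
python3 - <<'E'
from h import *
Z=.092
f0=np.mean([fb() for _ in range(5)],0)
x=.054
while x>-.008:
    x-=.006 if x>.030 else .003 if x>.018 else .0015
    bot.move_linear(B(x,-.0585,Z),velocity=.05)
    f=np.mean([fb() for _ in range(4)],0)-f0; print(round(x,4),tb(),f.round(1))
    if np.abs(f).max()>9: break
c=bot.camera('scene'); save(c,'p6.png')
for m in bot.masks_of('bolt_knob',c)[:2]:
    ys,xs=np.nonzero(m['mask']); print(m['conf'],m['extent'],xs.mean(),ys.mean())
print('knob at home pred',proj(c,B(-.0082,-.058,.152)),bot.read_clock())
E
```

```text
0.048 [ 0.0474 -0.0587  0.0921] [ 1.3  1.2 -0.6]
0.042 [ 0.0417 -0.0585  0.0921] [1.9 1.2 0.4]
0.036 [ 0.0357 -0.0585  0.0921] [1.2 0.5 0.3]
0.03 [ 0.0293 -0.0585  0.092 ] [1.5 0.7 0.1]
0.024 [ 0.0232 -0.0585  0.092 ] [0.7 1.2 1.2]
0.021 [ 0.0207 -0.0585  0.092 ] [ 2.1  1.2 -0.3]
0.018 [ 0.0178 -0.0585  0.092 ] [ 3.1  0.3 -0.7]
0.015 [ 0.0146 -0.0585  0.092 ] [ 2.   0.7 -1. ]
0.0135 [ 0.0134 -0.0585  0.092 ] [ 2.3  1.4 -0.9]
0.012 [ 0.0119 -0.0585  0.092 ] [ 2.2 -0.4 -0.5]
0.0105 [ 0.0103 -0.0585  0.092 ] [ 2.1  0.8 -0.8]
0.009 [ 0.0093 -0.0585  0.092 ] [ 3.6  1.5 -1. ]
0.0075 [ 0.0092 -0.0585  0.0922] [ 6.4  0.6 -3.1]
0.006 [ 0.0091 -0.0585  0.0923] [ 8.4 -0.4 -4.8]
0.0045 [ 0.009  -0.0586  0.0924] [10.9  0.8 -4.8]
knob at home pred [314.49616792 177.27493552] 12.4583
```

The bolt came to its stop at TCP x=0.009 with a rising reaction, within 2 mm of the home position I expected. Next I'll move to the handle's right side and push it over to the left.

```bash
python3 - <<'E'
from h import *
X=-.010
bot.move_linear(B(.022,-.0585,.092),velocity=.1)
bot.move_linear(B(.022,-.0585,.140),velocity=.2)
bot.move_linear(B(X,-.100,.140),velocity=.2)
bot.move_linear(B(X,-.100,.094),velocity=.12); bot.pause(.1)
f0=np.mean([fb() for _ in range(5)],0); y=-.100
while y<-.0565:
    y+=.004; bot.move_linear(B(X,y,.094),velocity=.06)
    f=np.mean([fb() for _ in range(3)],0)-f0; print(round(y,4),tb(),f.round(1))
    if np.abs(f).max()>9: break
c=bot.camera('scene'); save(c,'p7.png')
for m in bot.masks_of('bolt_knob',c)[:2]:
    ys,xs=np.nonzero(m['mask']); print(m['conf'],m['extent'],xs.mean(),ys.mean())
for a in (0,.3,.6,.9,1.1,1.4): print(a,proj(c,B(-.0095,-.06+.042*np.sin(a),.110+.042*np.cos(a))).round(1))
print(bot.read_clock())
E
```

```text
-0.096 [-0.0096 -0.0956  0.0946] [-0.8 -1.3  0.2]
-0.092 [-0.0099 -0.0915  0.0941] [ 0.3  0.1 -0.8]
-0.088 [-0.0099 -0.0876  0.094 ] [-0.2  0.  -0.2]
-0.084 [-0.0099 -0.0836  0.094 ] [-0.5  0.   0.4]
-0.08 [-0.0099 -0.0796  0.094 ] [ 0.  -0.2  0.6]
-0.076 [-0.01   -0.0757  0.094 ] [-0.9 -0.2  0.5]
-0.072 [-0.01   -0.0715  0.094 ] [-0.3  0.6  0.8]
-0.068 [-0.01   -0.0675  0.094 ] [-1.1 -0.8  0.3]
-0.064 [-0.0099 -0.0635  0.094 ] [-0.9 -0.7  0.7]
-0.06 [-0.01   -0.0595  0.094 ] [-0.5  0.7  0.1]
-0.056 [-0.01   -0.0556  0.094 ] [-0.5 -0.8  0.6]
0.61 [305.9, 182.8, 314.7, 195.6] 310.1470588235294 187.4264705882353
0 [315.5 177. ]
0.3 [312.8 180.4]
0.6 [310.2 185. ]
0.9 [307.9 190.6]
1.1 [306.8 194.5]
1.4 [305.6 200.3]
17.0667
```

```bash
python3 - <<'E'
from h import *
X=-.010
bot.move_linear(B(X,-.046,.094),velocity=.06); print(tb(),fb())
bot.move_linear(B(X,-.050,.094),velocity=.1)
bot.move_linear(B(X,-.050,.128),velocity=.15)
bot.move_linear(B(X,-.020,.128),velocity=.15)
bot.move_linear(B(X,-.020,.116),velocity=.1); bot.pause(.1)
f0=np.mean([fb() for _ in range(5)],0); z=.116
while z>.080:
    z-=.003 if z>.096 else .0015; bot.move_linear(B(X,-.020,z),velocity=.06)
    f=np.mean([fb() for _ in range(3)],0)-f0; print(round(z,4),tb(),f.round(1))
    if np.abs(f).max()>9: break
print(bot.read_clock())
c=bot.camera('scene'); save(c,'p8.png')
bot.move_linear(B(X,-.020,.15),velocity=.2)
bot.move_linear(B(X-.06,-.06,.25),velocity=.3)
c=bot.camera('scene'); save(c,'p9.png')
for n in ('bolt_knob','fastened_knob'):
  for m in bot.masks_of(n,c)[:2]:
    ys,xs=np.nonzero(m['mask']); print(n,m['conf'],m['extent'],xs.mean(),ys.mean())
for a in (.9,1.1,1.2,1.3,1.4): print(a,proj(c,B(-.0095,-.06+.042*np.sin(a),.110+.042*np.cos(a))).round(1))
cv2.imwrite('pics/p9c.png',cv2.resize(c['color'][155:265,230:350,::-1],(654,600),interpolation=cv2.INTER_CUBIC))
print(bot.read_clock())
E
```

```text
[-0.0099 -0.045   0.094 ] [ 0.14 -0.5  -0.14]
0.113 [-0.0101 -0.0201  0.113 ] [-0.6 -0.1 -0.3]
0.11 [-0.0102 -0.0199  0.1098] [ 0.5 -0.9 -0.2]
0.107 [-0.0102 -0.0199  0.1068] [ 0.   0.6 -1.4]
0.104 [-0.0101 -0.0199  0.1038] [-0.2  0.7 -0.4]
0.101 [-0.0102 -0.02    0.1008] [ 0.1 -0.8 -0.9]
0.098 [-0.0102 -0.02    0.0978] [-0.7 -0.8 -0.4]
0.095 [-0.0102 -0.02    0.0948] [-0.3  0.7  0.2]
0.0935 [-0.01   -0.02    0.0934] [-0.5 -0.5 -0. ]
0.092 [-0.0101 -0.02    0.0919] [ 0.6 -0.1  0. ]
0.0905 [-0.0101 -0.02    0.0904] [-0.4  0.1 -0.2]
0.089 [-0.0101 -0.02    0.0889] [-0.2 -0.1 -0. ]
0.0875 [-0.0099 -0.02    0.0875] [ 0.6  0.  -0.2]
0.086 [-0.0097 -0.0199  0.0868] [-1.9  0.8  6.8]
0.0845 [-0.0089 -0.0199  0.0863] [-1.2  2.1 13.4]
22.225
bolt_knob 0.49 [304.3, 193.8, 315.4, 205.3] 307.4230769230769 198.0
0.9 [307.9 190.6]
1.1 [306.8 194.5]
1.2 [306.3 196.5]
1.3 [305.9 198.4]
1.4 [305.6 200.3]
23.4583
```

View pics/p9c.png

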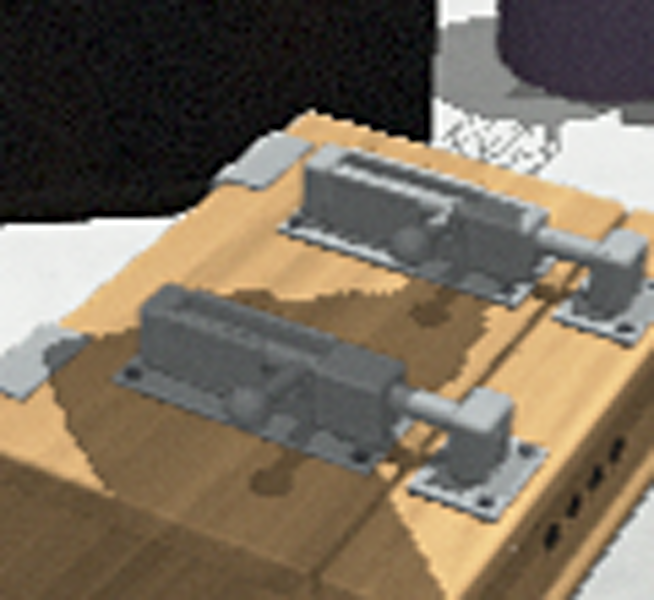

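The picture shows both bolts alike. The right one is in its keeper with its knob down at about (305,199), which matches 1.4 rad, and it met a firm 13 N stop. The left bolt is unchanged, and the arm is clear.

```bash
python3 -c "
from rig import bot
print(bot.job_done(),bot.read_clock())"
```

```text
the job is handed in; nothing more can be done
the job is handed in; nothing more can be done
```

I slid the right-hand bolt home to its stop and turned its handle down into the notch to its stop. The left bolt looks unchanged in the last picture, and the job was handed in at about 23.5 s with the arm clear; the fingertips sat about 34 mm above the reported TCP, and I corrected for that.

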